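Face up the short lane of the counter can rack

TASK

One lane of the can rack has only one can while the others have two. Take the spare can of the same kind from the counter, stand it upright in that lane behind the can already there, and push the row forward until the front can is up against the stop and the spare is close up behind it. Leave the cans in the other lanes and the other things on the counter where they are, and do not knock any can in the rack over.

Things in the scene. Friction and masses are not known exactly. Their poses are not given: they have to be found in the camera images.
- rack: Grey three-lane can rack fixed to the counter, 220 mm long (x) and 254 mm wide (y). Origin: centre of its underside, at counter height; x points along the lanes to the stop, away from the robot; y to the robot's left. Left, mid and right lanes are centred at y = +80, 0, -80 mm, each 66 mm wide clear; lane floor 19 mm above the origin; 14 mm thick lane walls rise 25 mm above the floor.
- rack_stop (a point): On the lane floor at the middle of the inner face of the clear stop plate, x = +105 mm in the rack's frame. The plate runs across all three lanes at the far (customer) end and rises 45 mm above the lane floor. Front cans begin 15 to 55 mm short of it.
- rack_mouth (a point): On the lane floor, middle lane, at the rack's open near end (towards the robot), x = -110 mm in the rack's frame; there is no wall there. Cans stand in the lanes in single file; one lane holds one can, the others two. A can slides on the lane floor with noticeable friction: push it low, below half its height, or it may tip.
- can_left: Small drinks can, closed, white band round bare metal, 53 mm in diameter, 72 mm tall, about 190 g; origin at the centre of its underside, z up its axis. The front (or only) can of the left lane.
- can_mid: Small drinks can, closed, white band round bare metal, 53 mm in diameter, 72 mm tall, about 190 g; origin at the centre of its underside, z up its axis. The front (or only) can of the middle lane.
- can_right: Small drinks can, closed, white band round bare metal, 53 mm in diameter, 72 mm tall, about 190 g; origin at the centre of its underside, z up its axis. The front (or only) can of the right lane.
- can_d: Small drinks can, closed, white band round bare metal, 53 mm in diameter, 72 mm tall, about 190 g; origin at the centre of its underside, z up its axis. A second can, standing behind the front can of one lane; which lane varies.
- can_e: Small drinks can, closed, white band round bare metal, 53 mm in diameter, 72 mm tall, about 190 g; origin at the centre of its underside, z up its axis. A second can, standing behind the front can of another lane; which lane varies.
- spare_can: Small drinks can, closed, white band round bare metal, 53 mm in diameter, 72 mm tall, about 190 g; origin at the centre of its underside, z up its axis. It stands alone on the open counter, to the left or the right of the rack.
- squat_tin: Bystander: low wide food tin, 74 mm in diameter, 45 mm tall, on the counter on the other side of the rack; not of the rack's kind. Origin at the centre of its underside.
- change_tray: Bystander: shallow black change tray, 100 x 150 x 18 mm, on the counter farther off to the right of the rack. Origin at the centre of its underside.
- scanner: Bystander: handheld barcode scanner lying on the counter farther off to the left of the rack, about 155 x 62 x 34 mm. Origin under its middle.

How it is judged:
By the outcome, as a careful person would: the job done as asked, in the order asked, and still so for the second after the job is handed in, with the robot touching nothing.
It also fails if it takes over 54 s, if anything falls off the work surface, if the arm or the gripper's body presses on something with over 40 N, if the wrist force passes 120 N, or if a joint passes its speed limit or range.

ROBOT

A 7-joint arm with a two-finger parallel gripper is mounted at the origin on the work surface. World frame = base frame: x ahead of the robot, y to its left, z up, the work surface at z = 0. Lengths are in mm, angles in rad, forces in N, time in s.
With the tool pointing down it reaches from about 400 to 875 mm from the base axis. Payload 6.5 kg.
Tool frame: the origin (TCP) lies at the very end of the fingers, on their centre line; the grasp point (between the pads) lies 19 mm behind it; z points along the fingers, x is the direction in which the jaws open and shut, and the axes are right-handed (so a half turn about z gives the same grasp; the last joint's range is limited). The gripper opens to 85 mm and grips with 20 to 120 N. Pads are 22 mm wide; open, the fingers measure 114 mm over their backs; the gripper's body (76 mm by 85 mm) begins 54 mm behind the grasp point. The pads swing forward as they close: fully open they stand 13 mm farther back than shut.
Start: joints at [1.267, 0.536, -0.004, 1.538, 0.003, 1.067, -0.071], TCP at [153.113, -631.701, 231.29] pointing down, gripper open.
Joint ranges: [-2.7, 2.7], [-0.37, 2.16], [-1.27, 1.26], [0.24, 2.4], [-1.31, 4.45], [0.19, 1.91], [-2.76, 2.76]. Speed limits (rad/s): [2.39, 2.39, 3.14, 3.14, 3.14, 3.14, 3.14].

INTERFACE

Orientations are given as a rotation vector (axis times angle).
In Python, from station import observe, camera, camera_params, finish_job, find_in, outline_of gives the robot as it stands.
- The arm moves only by the tool step_arm, never from a script. Its argument "plan" is a list that holds one entry, the list of rows, each a list of 5 numbers: the shift along the tool's x, y, z in mm, then the turn about the tool's z in degrees, then the closure, from -1 (fully open) to 1 (shut), so that 0 is half open. In form: [[[tx, ty, tz, spin, gripper], ...]]. A call has 1 to 12 rows; each row is the pose to reach, as a shift and turn from the pose measured when the call began, along the tool's axes at that moment; what a row does not reach only later rows make up. A row lasts 1/12 s, in which the tool goes at most 41.7 mm and 7.16 degrees, less where a joint would pass 70% of its speed; a pose out of reach is approached as far as the arm can. A call with a gripper value outside its range is refused whole. The fingers move at their own pace and stop on an object; the grip force is fixed at half the most. Time passes only in rows, so rows that repeat a pose let the fingers close. It gives the time, the measured TCP pose, the force and the opening at its end, in the units of the state.
- observe(): the state, without advancing time (a new reading comes with each control period).
- camera(name): name is "side" or "top"; returns (picture, depth): 384x512x3 uint8, red, green, blue; 384x512 float32, mm along the optical axis (not along the pixel's ray), 0 where there is no reading.
- camera_params(name): a dict with "vertical_fov" (degrees; the focal length in pixels is half the picture's height over the tangent of half this angle, whatever the lens; pixels are square), "cx", "cy" (the principal point, pixels), "extrinsics" (4x4, takes a point from camera to world coordinates). Camera axes: x right, y up, looking along -z (the intrinsics and any distortion apply to the point x, -y, -z); pixel columns grow to the right and rows downward; lengths in mm; the calibration is good to about 2 mm. A picture is of the moment at which its call begins. camera_params takes no time and is no camera call.
- finish_job(): hands the job in, once; it reports no verdict.
Trained networks look in the newest picture that a camera, given by its name, has taken for a name from the list of things; names that differ only in an ending like _2 or _b are one class to them, and where a whole thing is asked for, a point or a joint stands for the part that bears it (a point fixed in the world has none). Each returns a list of dicts, best first, with "conf" (0 to 1); they miss things now and then, are a little off and sometimes report something else, mostly with a low value. They report only what shows in the picture. A call takes as long as a camera call.
- find_in(query, camera): "position" ([column, row] in pixels, amid what is visible of it).
- outline_of(query, camera): "mask" (384x512 bool, what is visible of it) and "position" ([column, row] in pixels, amid what is visible of it).
The state is a dict: "time_s": time; "joints": joint angles; "joint_vel": joint speeds; "tau": joint torques, N m; "eef_pos": TCP position; "tcp_rot": TCP orientation; "wrist_force": force on the tool from outside, world axes, zero at the start; "wrist_torque": the same for the moment, N m; "width": opening from 0.0 (shut) to 1.0 (fully open).
Only numpy, scipy, OpenCV 4.12 (cv2) and the standard library are available. Lean on these libraries where they do the work, as an engineer would, in place of code of your own. Each camera call takes 0.05 s, during which the arm holds its last target.

## Working session

There is one attempt and no reset: what is moved stays moved. The work goes in short steps, Python scripts to look and compute and a tool call to move; the robot and the scene stay as the last step left them, time stands still between calls to the robot, and variables do not carry over. Pictures are saved under pics/ and viewed, and the job is handed in when it is done.

Besides the shell and the picture viewer there is one more tool, called after ">>>" by a JSON object that holds its "name" and its "arguments". step_arm: Moves the arm, as the interface text tells. Its arguments: {"type":"object","properties":{"plan":{"type":"array"}},"required":["plan"]}

```bash
mkdir -p pics; ls; cat > h.py <<'E'
import numpy as np, cv2
from station import *
def K(n):
    p=camera_params(n); f=192/np.tan(np.radians(p['vertical_fov'])/2); return p,f,np.array(p['extrinsics'])
def snap(n,fn):
    im,d=camera(n); cv2.imwrite('pics/'+fn+'.png',im[:,:,::-1]); np.savez('pics/'+fn,im=im,d=d); return im,d
def cloud(n,d):
    p,f,E=K(n); r,c=np.indices(d.shape)
    P=np.stack([(c-p['cx'])/f*d,-(r-p['cy'])/f*d,-d,np.ones_like(d)],-1)
    W=(P@E.T)[...,:3]; W[d<=0]=np.nan; return W
E
python3 - <<'E'
from h import *
for n in ('top','side'):
    print(camera_params(n)); snap(n,n+'0')
o=observe();print(o)
E
```

```text
pics
{'vertical_fov': 44.62275706160636, 'cx': 263.8155733966073, 'cy': 197.20446783989698, 'extrinsics': array([[-2.81612766e-02,  9.92238209e-01, -1.21120931e-01,
         4.02575952e+02],
       [-9.99560406e-01, -2.68288669e-02,  1.26177221e-02,
        -5.79088914e+00],
       [ 9.27024861e-03,  1.21423018e-01,  9.92557562e-01,
         1.30698600e+03],
       [ 0.00000000e+00,  0.00000000e+00,  0.00000000e+00,
         1.00000000e+00]])}
{'vertical_fov': 45.90631313044602, 'cx': 254.24290889298217, 'cy': 190.91238468304576, 'extrinsics': array([[-7.33875502e-01,  4.22085139e-01, -5.32231983e-01,
        -5.22888137e+01],
       [-6.78886181e-01, -4.28928286e-01,  5.95931270e-01,
         6.69112114e+02],
       [ 2.32443808e-02,  7.98664298e-01,  6.01327730e-01,
         7.46377199e+02],
       [ 0.00000000e+00,  0.00000000e+00,  0.00000000e+00,
         1.00000000e+00]])}
{'time_s': 0.1, 'joints': array([ 1.26678417,  0.53713857, -0.00446972,  1.53875802,  0.00260836,
        1.06730231, -0.07123847]), 'joint_vel': array([ 0.00095901, -0.00346457,  0.00116931, -0.00298044, -0.00127051,
        0.00051371, -0.00121805]), 'tau': array([ 2.79126893e-03, -5.84572256e+01,  1.05181798e+00, -2.59778917e+01,
        1.26255865e-02,  4.64779368e-03, -2.67430340e-05]), 'eef_pos': array([ 152.99373325, -631.15328892,  230.47554618]), 'tcp_rot': array([-2.46863016e+00,  1.94159855e+00,  2.07711239e-03]), 'wrist_force': array([-0.12188255, -0.58374679, -0.01110625]), 'wrist_torque': array([ 0.02910791, -0.01764943,  0.0454855 ]), 'width': 1.0031955647015767}
```

View pics/top0.png

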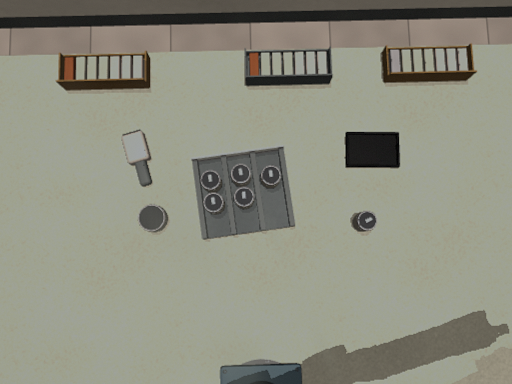

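View pics/side0.png

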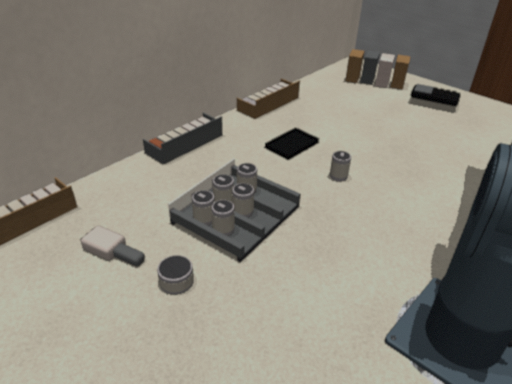

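The top view shows the right lane with a single can (270,176). The spare is at (364,221), and the tin and scanner are on the left. Next I'll measure positions.

```bash
python3 - <<'E'
from h import *
for n in('top','side'):
    z=np.load(f'pics/{n}0.npz'); W=cloud(n,z['d'])
    print(n,'counter z', np.nanmedian(W[300:320,150:250,2] if n=='top' else W[300:320,200:260,2]))
    H=W[...,2]; inr=(W[...,0]>350)&(W[...,0]<850)&(abs(W[...,1])<450)
    m=(((H>80)&(H<105)|((H>62)&(H<82)&(W[...,1]<-180)))&inr).astype(np.uint8)
    k,l,s,c=cv2.connectedComponentsWithStats(m)
    for i in range(1,k):
        if s[i,4]>25:
            P=W[l==i]; top=P[P[:,2]>np.percentile(P[:,2],50)-4]
            print(c[i].round(),s[i,4],top.mean(0).round(1),((top.max(0)+top.min(0))/2).round(1),(top.max(0)-top.min(0)).round(1))
    # walls / rack: points z 30..60
    m=((H>34)&(H<56)&inr&(abs(W[...,1])<200))
    if n=='top':
        pts=W[m][:,:2]; mm=((H>10)&inr&(abs(W[...,1]-20)<190)).astype(np.uint8)
        k,l,s,c=cv2.connectedComponentsWithStats(mm)
        for i in range(1,k):
            if s[i,4]>1000:
                P=W[l==i]; R=cv2.minAreaRect(P[:,:2].astype(np.float32)); print('rack rect',R)
                lo=P[(P[:,2]>14)&(P[:,2]<24)]; print('floor rect',cv2.minAreaRect(lo[:,:2].astype(np.float32)),np.median(lo[:,2]))
    for q in('spare_can','rack','rack_stop','rack_mouth'):
        camera(n) if q=='spare_can' else None
        for r in find_in(q,n)[:6]:
            c_,r_=map(int,np.round(r['position'])); print(n,q,r['conf'],r['position'],W[r_,c_].round(1))
E
```

```text
top counter z 0.21711682184252368
[240. 174.] 316 [615.9  39.6  91.8] [615.7  38.6  93.3] [50.  50.3 11.8]
[270. 175.] 315 [609.3 -39.9  92. ] [608.6 -40.5  93.2] [51.  50.4 11. ]
[210. 180.] 318 [601.1 119.6  91.8] [601.7 120.1  93.2] [50.8 50.8 11.3]
[243. 197.] 320 [554.   32.2  91.7] [554.3  32.   93. ] [51.  50.1 11. ]
[213. 202.] 322 [541.  113.   91.7] [540.9 113.1  93. ] [50.5 50.3 11.1]
[366. 221.] 318 [ 483.8 -291.7   72.8] [ 483.9 -292.1   73.4] [50.7 51.3  9.9]
rack rect ((573.623291015625, 36.10243225097656), (221.58277893066406, 254.5283660888672), 6.498526096343994)
floor rect ((571.852294921875, 31.691024780273438), (216.7684783935547, 235.10313415527344), 6.578361511230469) 19.234397411636564
top spare_can 0.8 [366.7, 220.0] [ 485.1 -292.9   72.4]
top rack 0.6 [250.4, 191.5] [565.3  14.5  93.8]
top rack_stop 0.77 [250.8, 191.8] [565.6  11.9  91.3]
top rack_stop 0.4 [365.8, 219.8] [ 485.  -289.9   74.2]
top rack_mouth 0.64 [254.6, 196.2] [563.6   2.2  20.7]
side counter z 0.25239662797343954
[341. 156.] 205 [ 481.9 -289.6   72.7] [ 483.5 -291.4   73.7] [52.9 55.  10.7]
[247. 169.] 244 [606.2 -37.4  91.7] [606.7 -39.3  91.8] [50.5 53.5  8.4]
[233. 186.] 559 [580.7  38.2  91.6] [583.8  36.2  91.5] [115.6  60.4   8.2]
[213. 203.] 639 [567.3 118.   91.4] [569.7 117.3  91.5] [112.4  58.    8.7]
side spare_can 0.75 [340.3, 164.6] [ 470.2 -268.    56.5]
side rack 0.69 [242.2, 214.9] [523.7  65.7  45.6]
side rack_stop 0.92 [243.0, 213.7] [536.7  48.6  30.8]
side rack_mouth 0.59 [245.9, 215.5] [531.5  43.2  24.2]
```

```bash
cat >> h.py <<'E'
from scipy.spatial.transform import Rotation as Ro
U=np.array([np.cos(np.radians(6.55)),np.sin(np.radians(6.55))]);V=np.array([-U[1],U[0]]);C=np.array([573.6,36.1])
def lane(u,v=-80): return C+u*U+v*V
def go(x,y,z,ang=None):
    o=observe(); R=Ro.from_rotvec(o['tcp_rot']).as_matrix(); d=R.T@(np.array([x,y,z])-o['eef_pos'])
    a=np.degrees(np.arctan2(R[1,0],R[0,0]))
    s=None if ang is None else -((ang-a+90)%180-90)
    print('t',o['time_s'],'pos',o['eef_pos'].round(1),'x-ang',a.round(1),'tilt',R[:,2].round(3),'delta',d.round(1),'spin',s,'F',o['wrist_force'].round(1),'w',round(o['width'],3))
E
python3 -c "
from h import *
go(484,-292,110,6.5); print(lane(-60),lane(26.6))"
```

```text
t 0.6 pos [ 153.1 -631.7  231.3] x-ang -76.4 tilt [-0.  0. -1.] delta [-252.2 -401.6  121.3] spin -82.87629715033478 F [0.1 0.2 0.5] w 1.002
[523.11725671 -50.22202865] [609.15199157 -40.34354711]
```

>>> {"name": "step_arm", "arguments": {"plan": [[[-21, -33, 9, -7, -1], [-42, -67, 18, -14, -1], [-63, -100, 27, -21, -1], [-84, -134, 37, -28, -1], [-105, -167, 46, -35, -1], [-126, -201, 55, -42, -1], [-147, -234, 64, -49, -1], [-168, -268, 74, -56, -1], [-189, -301, 83, -63, -1], [-210, -334, 92, -70, -1], [-231, -368, 100, -77, -1], [-252, -401, 100, -83, -1]]]}}

```text
time_s: 1.6
eef_pos: [483.7, -290.5, 130.0]
tcp_rot: [-3.135, -0.191, 0.003]
wrist_force: [0.5, -0.8, 0.0]
width: 0.996
```

```bash
python3 -c "
from h import *
go(484,-292,100,6.5)"
```

```text
t 1.6 pos [ 483.7 -290.5  130. ] x-ang 7.0 tilt [-0.002  0.001 -1.   ] delta [ 0.2  1.5 30. ] spin 0.4572012871910829 F [ 0.5 -0.8  0. ] w 0.996
```

>>> {"name": "step_arm", "arguments": {"plan": [[[0, 1.5, 15, 0, -1], [0, 1.5, 35, 0, -1], [0, 1.5, 60, 0, -1], [0, 1.5, 85, 0, -1], [0, 1.5, 102, 0, -1], [0, 1.5, 110, 0, -1], [0, 1.5, 110, 0, -1], [0, 1.5, 110, 0, 1], [0, 1.5, 110, 0, 1], [0, 1.5, 110, 0, 1], [0, 1.5, 110, 0, 1], [0, 1.5, 110, 0, 1]]]}}

```text
time_s: 2.6
eef_pos: [484.8, -292.6, 21.6]
tcp_rot: [3.135, 0.19, 0.001]
wrist_force: [-0.7, -0.7, 6.3]
width: 0.607
```

```bash
python3 -c "
from h import *
go(484,-292,20,6.5);snap('side','s1')"
```

```text
t 2.6 pos [ 484.8 -292.6   21.6] x-ang 6.9 tilt [ 0.001 -0.001 -1.   ] delta [-0.7 -0.7  1.6] spin 0.449516620286758 F [-0.7 -0.7  6.3] w 0.607
```

View pics/s1.png

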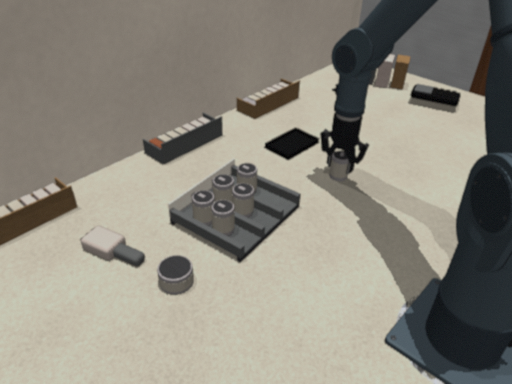

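The spare (340,165) is between the fingers with the opening at about 52 mm. Lifting it now.

>>> {"name": "step_arm", "arguments": {"plan": [[[0, 0, 0, 0, 1], [0, 0, 0, 0, 1], [0, 0, -10, 0, 1], [0, 0, -25, 0, 1], [0, 0, -45, 0, 1], [0, 0, -65, 0, 1], [0, 0, -85, 0, 1], [0, 0, -105, 0, 1], [0, 0, -120, 0, 1], [0, 0, -130, 0, 1], [0, 0, -130, 0, 1], [0, 0, -130, 0, 1]]]}}

```text
time_s: 3.65
eef_pos: [484.6, -292.6, 151.8]
tcp_rot: [3.135, 0.19, 0.001]
wrist_force: [0.4, -0.2, -1.8]
width: 0.612
```

```bash
python3 -c "
from h import *
p=lane(-60);go(*p,150,6.55);im,d=snap('side','s2');W=cloud('side',d);H=W[...,2]
snap('top','t2')
for r in outline_of('spare_can','side')[:3]: print(r['conf'],r['position'],W[r['mask']][:,2].min(),W[r['mask']][:,2].max(),np.nanmedian(W[r['mask']],0))
cv2.imwrite('pics/s2c.png',cv2.resize(im[60:220,240:440,::-1],None,fx=3,fy=3))"
```

```text
t 3.65 pos [ 484.6 -292.6  151.8] x-ang 6.9 tilt [ 0.001 -0.001 -1.   ] delta [  67.5 -235.9    1.6] spin 0.39162260779411895 F [ 0.4 -0.2 -1.8] w 0.612
0.57 [345.1, 126.0] nan nan [ 476.69371586 -273.16864829  177.22915485]
0.25 [205.1, 204.5] nan nan [587.56929255 131.03303837  80.40158038]
```

View pics/s2c.png

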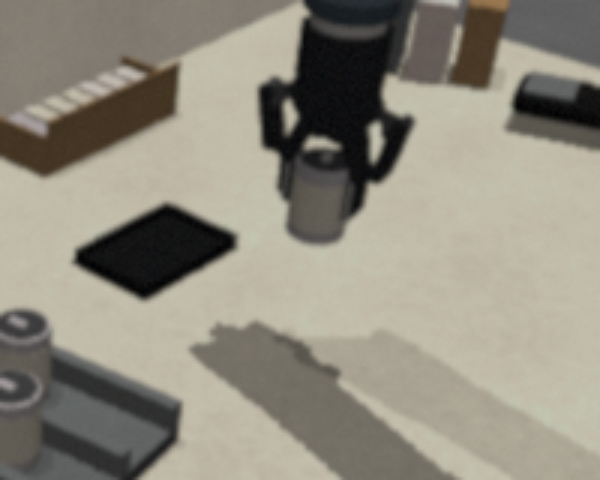

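The can is held upright. The gripper's knuckles stick out, so I'll place the can further back, at u=-72.

```bash
python3 -c "
from h import *
p=lane(-72);print(p);go(*p,135,6.55)
W=cloud('side',np.load('pics/s2.npz')['d']); m=(abs(W[...,0]-484)<110)&(abs(W[...,1]+292)<70)&(W[...,2]>100)
P=W[m]
for h in range(120,270,10):
    q=P[abs(P[:,2]-h)<5]; 
    if len(q): d=(q[:,:2]-[484.6,-292.6])@U; print(h-151.8,len(q),d.min().round(),d.max().round())
"
```

```text
[511.19558444 -51.59087135]
t 3.8 pos [ 483.9 -292.1  150.4] x-ang 6.9 tilt [-0.001  0.001 -1.   ] delta [  56.3 -235.4   15.5] spin 0.3986591619596709 F [-0.1 -0.3 -2.5] w 0.608
-21.80000000000001 18 -26.0 24.0
-11.800000000000011 61 -26.0 18.0
-1.8000000000000114 65 -27.0 20.0
8.199999999999989 73 -35.0 35.0
18.19999999999999 101 -40.0 40.0
28.19999999999999 114 -40.0 41.0
38.19999999999999 93 -40.0 41.0
48.19999999999999 224 -56.0 59.0
58.19999999999999 125 -58.0 59.0
68.19999999999999 112 -61.0 59.0
78.19999999999999 143 -63.0 62.0
88.19999999999999 129 -66.0 67.0
98.19999999999999 177 -68.0 69.0
108.19999999999999 231 -68.0 64.0
```

>>> {"name": "step_arm", "arguments": {"plan": [[[3, -12, 0, 0.4, 1], [8, -35, 0, 0.4, 1], [15, -62, 0, 0.4, 1], [22, -92, 0, 0.4, 1], [29, -122, 0, 0.4, 1], [36, -152, 0, 0.4, 1], [43, -182, 0, 0.4, 1], [50, -210, 0, 0.4, 1], [55, -228, 0, 0.4, 1], [56.5, -235.5, 0, 0.4, 1], [56.5, -235.5, 0, 0.4, 1], [56.5, -235.5, 0, 0.4, 1]]]}}

```text
time_s: 4.8
eef_pos: [511.0, -52.5, 149.9]
tcp_rot: [-3.136, -0.179, 0.004]
wrist_force: [-0.6, -0.6, -2.7]
width: 0.61
```

```bash
python3 -c "
from h import *
p=lane(-72);go(*p,41,6.55);snap('side','s3')
d=snap('top','t3')[1]
W=cloud('top',d);H=W[...,2]
for nm,(x,y) in dict(right=(609,-40),m2=(554,32)).items():
    m=(np.hypot(W[...,0]-x,W[...,1]-y)<40)&(H>84)&(H<98); print(nm,W[m].mean(0))
"
```

```text
t 4.8 pos [511.  -52.5 149.9] x-ang 6.5 tilt [-0.003 -0.    -1.   ] delta [  0.6  -0.8 108.9] spin -0.008683445090511555 F [-0.6 -0.6 -2.7] w 0.61
right [627.17974556 -36.63147936  91.20170218]
m2 [555.25028212  32.55570698  91.48306522]
```

View pics/s3.png

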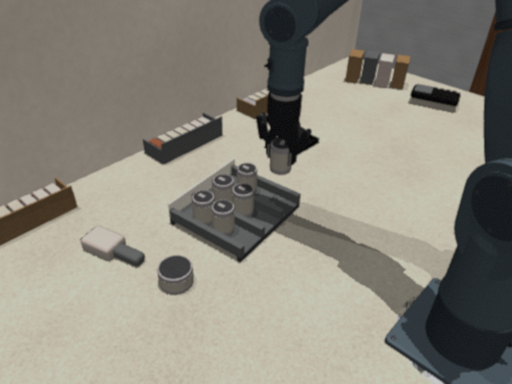

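The can hangs above the right lane's mouth at (281,157), clear of the others. Lowering.

>>> {"name": "step_arm", "arguments": {"plan": [[[0.5, -0.8, 10, 0, 1], [0.5, -0.8, 28, 0, 1], [0.5, -0.8, 48, 0, 1], [0.5, -0.8, 66, 0, 1], [0.5, -0.8, 82, 0, 1], [0.5, -0.8, 94, 0, 1], [0.5, -0.8, 101, 0, 1], [0.5, -0.8, 103, 0, 1], [0.5, -0.8, 103, 0, 1], [0.5, -0.8, 103, 0, 1]]]}}

```text
time_s: 5.73
eef_pos: [511.8, -52.9, 47.6]
tcp_rot: [3.136, 0.175, -0.002]
wrist_force: [0.2, 0.1, -2.2]
width: 0.611
```

```bash
python3 -c "
from h import *
p=lane(-72);go(*p,41,6.55);im,d=snap('side','s4')
cv2.imwrite('pics/s4c.png',cv2.resize(im[100:260,160:360,::-1],None,fx=3,fy=3))
W=cloud('side',d)
"
```

```text
t 5.7333 pos [511.8 -52.9  47.6] x-ang 6.4 tilt [-0.001 -0.001 -1.   ] delta [-0.4 -1.4  6.6] spin -0.161330766184264 F [ 0.2  0.1 -2.2] w 0.611
```

View pics/s4c.png

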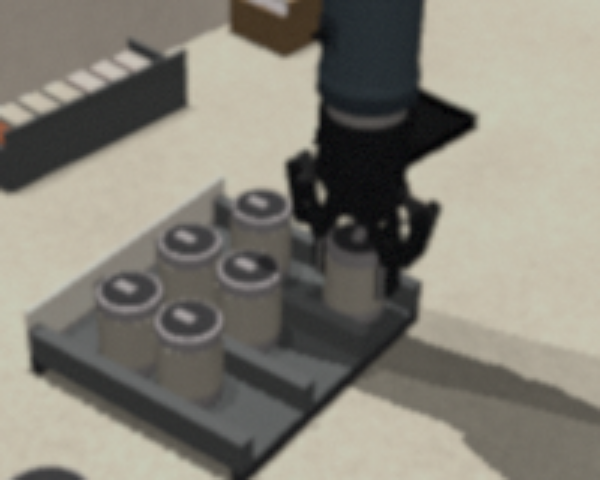

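The can sits in the lane just above the floor, with the front knuckle clear of the front can. I'll lower it the last few millimetres.

>>> {"name": "step_arm", "arguments": {"plan": [[[-0.4, -1.4, 2, 0, 1], [-0.4, -1.4, 3, 0, 1], [-0.4, -1.4, 4, 0, 1], [-0.4, -1.4, 5, 0, 1], [-0.4, -1.4, 5.5, 0, 1], [-0.4, -1.4, 5.5, 0, 1]]]}}

```text
time_s: 6.28
eef_pos: [511.3, -51.6, 42.2]
tcp_rot: [3.136, 0.175, -0.002]
wrist_force: [0.1, 0.4, -1.7]
width: 0.61
```

>>> {"name": "step_arm", "arguments": {"plan": [[[0, 0, 0.7, 0, 1], [0, 0, 1.4, 0, 1], [0, 0, 1.4, 0, 1]]]}}

```text
time_s: 6.53
eef_pos: [511.2, -51.6, 40.7]
tcp_rot: [3.136, 0.175, -0.002]
wrist_force: [0.1, 0.2, -2.7]
width: 0.607
```

>>> {"name": "step_arm", "arguments": {"plan": [[[0, 0, 0.8, 0, 1], [0, 0, 1.6, 0, 1], [0, 0, 1.6, 0, 1]]]}}

```text
time_s: 6.78
eef_pos: [511.3, -51.6, 40.6]
tcp_rot: [3.135, 0.175, -0.002]
wrist_force: [-5.9, -0.3, 17.8]
width: 0.609
```

>>> {"name": "step_arm", "arguments": {"plan": [[[0, 0, 0, 0, 1], [0, 0, 0, 0, -0.3], [0, 0, 0, 0, -0.4], [0, 0, 0, 0, -0.5], [0, 0, 0, 0, -0.65], [0, 0, 0, 0, -0.65], [0, 0, 0, 0, -0.65], [0, 0, 0, 0, -0.65]]]}}

```text
time_s: 7.45
eef_pos: [511.3, -51.6, 40.5]
tcp_rot: [3.135, 0.175, -0.002]
wrist_force: [0.4, 0.9, -0.7]
width: 0.827
```

```bash
python3 -c "
from h import *
p=lane(-72);go(*p,160,6.55);im,d=snap('side','s5')
cv2.imwrite('pics/s5c.png',cv2.resize(im[100:260,160:360,::-1],None,fx=3,fy=3))
"
```

```text
t 7.45 pos [511.3 -51.6  40.5] x-ang 6.4 tilt [-0.001 -0.002 -1.   ] delta [-3.000e-01  1.000e-01 -1.195e+02] spin -0.1535172997739096 F [ 0.4  0.9 -0.7] w 0.827
```

View pics/s5c.png

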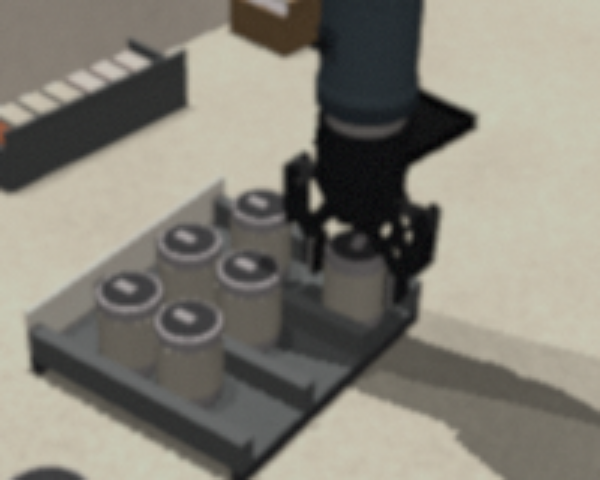

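Released; the can is standing and both fingers are free of it. Rising straight up, then shutting the gripper.

>>> {"name": "step_arm", "arguments": {"plan": [[[0, 0, -6, 0, -0.65], [0, 0, -18, 0, -0.65], [0, 0, -35, 0, -0.65], [0, 0, -55, 0, -0.65], [0, 0, -75, 0, -0.65], [0, 0, -90, 0, -0.65], [-10, 0, -100, -7, 1], [-30, 0, -100, -14, 1], [-50, 0, -100, -21, 1], [-60, 0, -100, -28, 1], [-65, 0, -100, -35, 1], [-65, 0, -100, -42, 1]]]}}

```text
time_s: 8.5
eef_pos: [445.5, -59.2, 141.6]
tcp_rot: [2.86, 1.295, -0.004]
wrist_force: [0.6, -0.6, 0.3]
width: 0.007
```

```bash
python3 -c "
from h import *
p=lane(-135,-85);print(p);go(*p,140,96.55);print(observe()['joints'])
im,d=snap('top','t6');W=cloud('top',d);H=W[...,2]
for nm,(u,v) in dict(right=(26.6,-80),spare=(-72,-80),m2=(-19.6,0),m1=(42,0)).items():
    x,y=lane(u,v);m=(np.hypot(W[...,0]-x,W[...,1]-y)<36)&(H>84)&(H<98); q=W[m].mean(0);e=q[:2]-C;print(nm,m.sum(),q.round(1),(e@U).round(1),(e@V).round(1))
"
```

```text
[449.17715617 -63.74465901]
t 8.5 pos [445.5 -59.2 141.6] x-ang 48.7 tilt [-0.002 -0.003 -1.   ] delta [-1.   5.7  1.6] spin -47.81809875485473 F [ 0.6 -0.6  0.3] w 0.007
[ 0.58948026  0.41998337 -0.67031852  2.0937037   0.38524195  0.75088214
  0.52478563]
right 309 [608.9 -39.8  91.7] 26.4 -79.5
spare 79 [526.9 -45.5  91.3] -55.7 -75.7
m2 314 [553.9  32.3  91.5] -20.0 -1.6
m1 307 [615.2  39.5  91.4] 41.7 -1.4
```

View pics/t6.png

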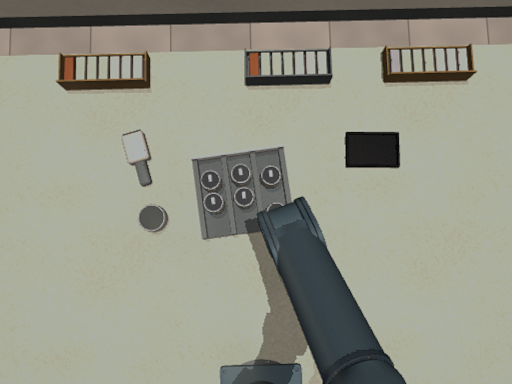

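>>> {"name": "step_arm", "arguments": {"plan": [[[0, 1, 0, -7, 1], [0, 2, 0, -14, 1], [0, 3, 0, -21, 1], [0, 4, 0, -28, 1], [0, 5, 0, -35, 1], [-1, 5.7, 0, -42, 1], [-1, 5.7, 0, -48, 1], [-1, 5.7, 0, -48, 1], [-1, 5.7, 0, -48, 1]]]}}

```text
time_s: 9.3
eef_pos: [450.2, -63.7, 142.1]
tcp_rot: [2.084, 2.348, -0.004]
wrist_force: [0.1, 0.5, 0.3]
width: 0.003
```

```bash
python3 -c "
from h import *
p=lane(-135,-85);go(*p,32,96.55);q=lane(-16,-85);go(*q,32,96.55);print(observe()['joints'])
im,d=snap('side','s7');W=cloud('side',d);H=W[...,2]
o=observe()['eef_pos']
m=(abs(W[...,0]-o[0])<100)&(abs(W[...,1]-o[1])<100)&(H>125)
P=W[m]
for h in range(0,130,10):
    q=P[abs(P[:,2]-o[2]-h)<5]
    if len(q): e=q[:,:2]-o[:2];print(h,len(q),'v',(e@V).min().round(),(e@V).max().round(),'u',(e@U).min().round(),(e@U).max().round())
cv2.imwrite('pics/s7c.png',cv2.resize(im[60:260,200:450,::-1],None,fx=3,fy=3))
"
```

```text
t 9.3 pos [450.2 -63.7 142.1] x-ang 96.8 tilt [-0.    -0.003 -1.   ] delta [  0.4  -0.9 110.1] spin 0.2779446668915 F [0.1 0.5 0.3] w 0.003
t 9.3 pos [450.2 -63.7 142.1] x-ang 96.8 tilt [-0.    -0.003 -1.   ] delta [-1.00e-01  1.18e+02  1.10e+02] spin 0.2779446668915 F [0.1 0.5 0.3] w 0.003
[ 0.74511502  0.48787337 -0.86344881  2.07486416  0.52075042  0.80622819
  1.25519978]
0 11 v -1.0 8.0 u -10.0 7.0
10 30 v -4.0 15.0 u -12.0 11.0
20 41 v -8.0 17.0 u -12.0 6.0
30 37 v -6.0 15.0 u -12.0 6.0
40 18 v -8.0 15.0 u -13.0 2.0
50 69 v -31.0 36.0 u -14.0 10.0
60 55 v -43.0 44.0 u -15.0 12.0
70 96 v -50.0 52.0 u -18.0 10.0
80 100 v -57.0 60.0 u -18.0 10.0
90 154 v -59.0 63.0 u -20.0 13.0
100 109 v -33.0 60.0 u -20.0 9.0
110 103 v -17.0 47.0 u -20.0 10.0
120 59 v 13.0 41.0 u -13.0 10.0
```

View pics/s7c.png

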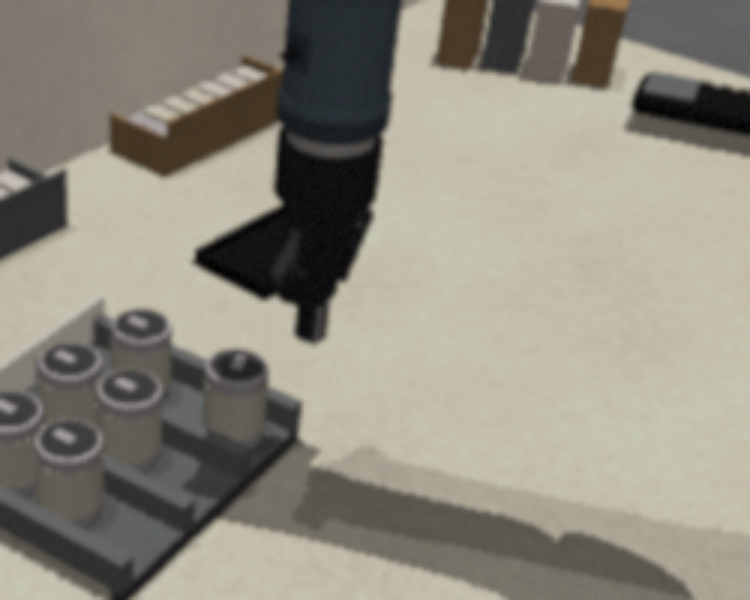

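The spare stands upright in the right lane. The shut fingers are slim enough low down to push in the lane, so I'll lower behind the rack mouth.

>>> {"name": "step_arm", "arguments": {"plan": [[[0, 0, 12, 0, 1], [0, 0, 32, 0, 1], [0, 0, 55, 0, 1], [0, 0, 78, 0, 1], [0, 0, 96, 0, 1], [0, 0, 106, 0, 1], [0, 0, 111, 0, 1], [0, 3, 111, 0, 1], [0, 8, 111, 0, 1], [0, 12, 111, 0, 1], [0, 15, 111, 0, 1], [0, 15, 111, 0, 1]]]}}

```text
time_s: 10.35
eef_pos: [466.7, -62.2, 31.8]
tcp_rot: [2.083, 2.347, -0.002]
wrist_force: [-0.1, 0.8, 0.4]
width: -0.001
```

```bash
python3 -c "
from h import *
q=lane(-13,-84);go(*q,31,96.55)
im,d=snap('side','s8')
cv2.imwrite('pics/s8c.png',cv2.resize(im[60:260,160:410,::-1],None,fx=3,fy=3))
W=cloud('side',d);H=W[...,2]
x,y=lane(-72);m=(np.hypot(W[...,0]-x,W[...,1]-y)<36)&(H>87)&(H<95); q=W[m];e=(q.max(0)+q.min(0))[:2]/2-C;print(m.sum(),e@U,e@V)
"
```

```text
t 10.35 pos [466.7 -62.2  31.8] x-ang 96.8 tilt [ 0.002 -0.003 -1.   ] delta [  1.  104.5   0.9] spin 0.26412054396608653 F [-0.1  0.8  0.4] w -0.001
159 -67.17821497653267 -78.09572122471987
```

View pics/s8c.png

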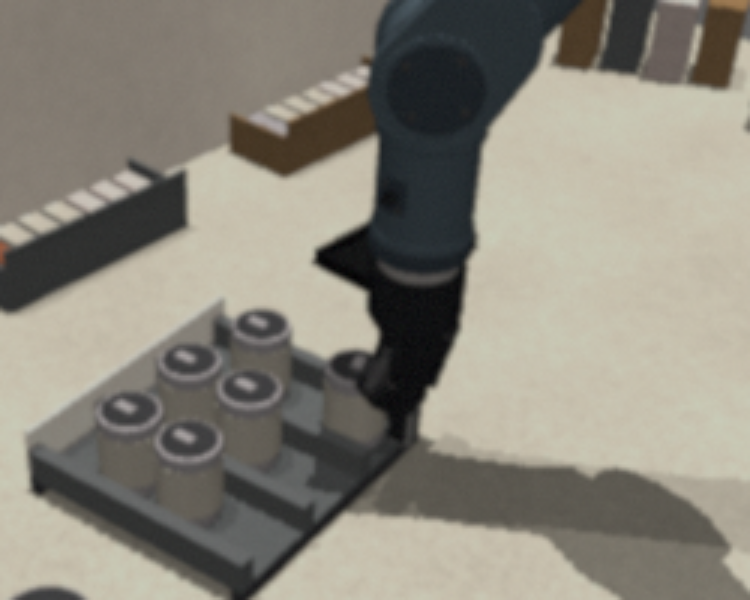

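The fingers are low behind the spare, inside the lane. Starting a slow push.

>>> {"name": "step_arm", "arguments": {"plan": [[[1, 3, 0, 0, 1], [1, 7, 0, 0, 1], [1, 11, 0, 0, 1], [1, 15, 0, 0, 1], [1, 19, 0, 0, 1], [1, 23, 0, 0, 1], [1, 27, 0, 0, 1], [1, 31, 0, 0, 1], [1, 35, 0, 0, 1], [1, 39, 0, 0, 1], [1, 42, 0, 0, 1], [1, 42, 0, 0, 1]]]}}

```text
time_s: 11.4
eef_pos: [508.5, -56.2, 31.7]
tcp_rot: [2.083, 2.347, -0.001]
wrist_force: [-0.2, -0.2, -0.3]
width: -0.005
```

```bash
python3 -c "
from h import *
q=lane(-13,-84);go(*q,31,96.55)
im,d=snap('side','s9')
cv2.imwrite('pics/s9c.png',cv2.resize(im[60:260,160:410,::-1],None,fx=3,fy=3))
"
```

```text
t 11.4 pos [508.5 -56.2  31.7] x-ang 96.8 tilt [ 0.002 -0.003 -1.   ] delta [-0.  62.2  0.8] spin 0.2676121527043591 F [-0.2 -0.2 -0.3] w -0.005
```

View pics/s9c.png

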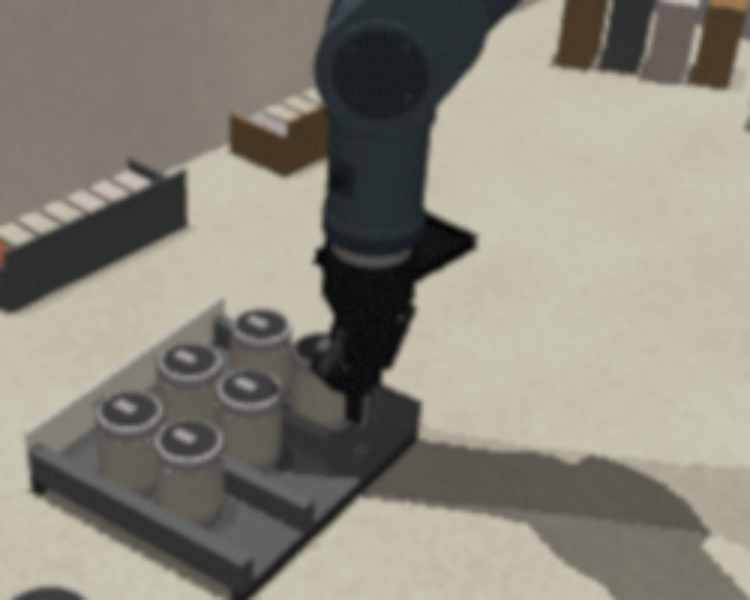

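The spare has slid forward upright and the middle lane is untouched. Continuing.

>>> {"name": "step_arm", "arguments": {"plan": [[[0, 3, 0, 0, 1], [0, 6, 0, 0, 1], [0, 9, 0, 0, 1], [0, 12, 0, 0, 1], [0, 15, 0, 0, 1], [0, 18, 0, 0, 1], [0, 21, 0, 0, 1], [0, 24, 0, 0, 1], [0, 27, 0, 0, 1], [0, 30, 0, 0, 1], [0, 33, 0, 0, 1], [0, 36, 0, 0, 1]]]}}

```text
time_s: 12.45
eef_pos: [544.1, -52.0, 31.6]
tcp_rot: [2.083, 2.347, -0.002]
wrist_force: [-2.0, -1.1, -0.1]
width: -0.001
```

```bash
cat > chk.py <<'E'
from h import *
import sys
q=lane(-13,-84);go(*q,31,96.55)
n=sys.argv[1]
im,d=snap('side',n)
cv2.imwrite(f'pics/{n}c.png',cv2.resize(im[60:260,160:410,::-1],None,fx=3,fy=3))
E
python3 chk.py s10
```

```text
t 12.45 pos [544.1 -52.   31.6] x-ang 96.8 tilt [ 0.002 -0.003 -1.   ] delta [ 0.  26.4  0.7] spin 0.2646224478620809 F [-2.  -1.1 -0.1] w -0.001
```

View pics/s10c.png

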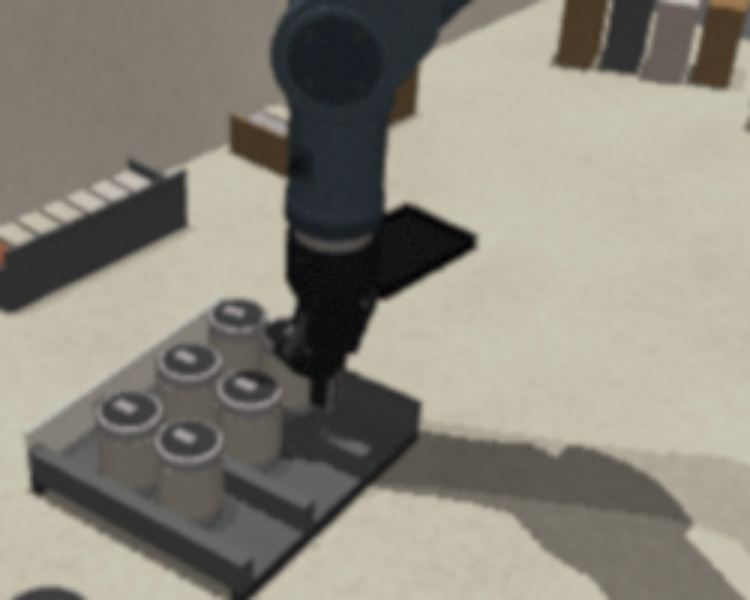

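Both cans are moving together and upright, with about 26 mm left by estimate.

>>> {"name": "step_arm", "arguments": {"plan": [[[0, 3, 0, 0, 1], [0, 6, 0, 0, 1], [0, 9, 0, 0, 1], [0, 12, 0, 0, 1], [0, 15, 0, 0, 1], [0, 17, 0, 0, 1], [0, 19, 0, 0, 1], [0, 21, 0, 0, 1], [0, 22, 0, 0, 1], [0, 22, 0, 0, 1]]]}}

```text
time_s: 13.33
eef_pos: [567.1, -49.1, 31.8]
tcp_rot: [2.083, 2.347, 0.0]
wrist_force: [-1.1, 0.3, -0.5]
width: -0.0
```

```bash
python3 chk.py s11
```

```text
t 13.3333 pos [567.1 -49.1  31.8] x-ang 96.8 tilt [ 0.003 -0.002 -1.   ] delta [-0.1  3.2  0.9] spin 0.2678451758428082 F [-1.1  0.3 -0.5] w -0.0
```

View pics/s11c.png

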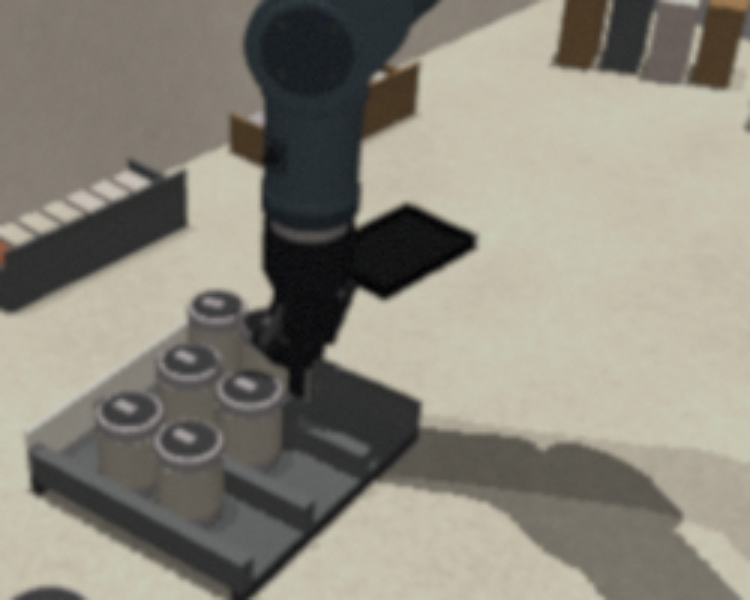

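Nearly at the stop. I'll advance in 1 mm steps and watch the force.

>>> {"name": "step_arm", "arguments": {"plan": [[[0, 1, 0, 0, 1], [0, 2, 0, 0, 1], [0, 2, 0, 0, 1]]]}}

```text
time_s: 13.63
eef_pos: [569.1, -48.8, 31.8]
tcp_rot: [2.083, 2.347, 0.001]
wrist_force: [-2.2, -0.0, 0.3]
width: -0.001
```

>>> {"name": "step_arm", "arguments": {"plan": [[[0, 1, 0, 0, 1], [0, 1.5, 0, 0, 1], [0, 1.5, 0, 0, 1]]]}}

```text
time_s: 13.88
eef_pos: [569.3, -49.1, 31.4]
tcp_rot: [2.084, 2.347, -0.004]
wrist_force: [-5.3, -0.9, 2.3]
width: -0.002
```

>>> {"name": "step_arm", "arguments": {"plan": [[[0, 1, 0, 0, 1], [0, 1, 0, 0, 1], [0, 1, 0, 0, 1]]]}}

```text
time_s: 14.13
eef_pos: [569.2, -49.5, 31.0]
tcp_rot: [2.085, 2.348, -0.007]
wrist_force: [-6.0, -0.8, 0.3]
width: 0.0
```

>>> {"name": "step_arm", "arguments": {"plan": [[[0, -3, 0, 0, 1], [0, -10, 0, 0, 1], [0, -25, 0, 0, 1], [0, -45, 0, 0, 1], [0, -65, -5, 0, 1], [0, -80, -30, 0, 1], [0, -100, -65, 0, 1], [0, -125, -90, 0, 1], [0, -145, -100, 0, 1], [0, -145, -100, 0, 1]]]}}

```text
time_s: 14.97
eef_pos: [423.0, -67.2, 133.0]
tcp_rot: [2.083, 2.345, -0.009]
wrist_force: [0.6, -0.0, -0.8]
width: 0.003
```

```bash
cat > fin.py <<'E'
from h import *
import sys
n=sys.argv[1]
q=lane(-13,-84);go(*q,31,96.55)
im,d=snap('side','s'+n)
im,d=snap('top','t'+n);W=cloud('top',d);H=W[...,2]
m=((H>84)&(H<98)&(W[...,0]>470)&(abs(W[...,1]-30)<140)).astype(np.uint8)
k,l,s,c=cv2.connectedComponentsWithStats(m)
for i in range(1,k):
    if s[i,4]>40:
        P=W[l==i];q=(P.max(0)+P.min(0))/2; e=P.mean(0)[:2]-C; print(s[i,4],c[i].round(),P.mean(0).round(1),q.round(1),'u,v',(e@U).round(1),(e@V).round(1))
E
python3 fin.py 12
```

```text
t 14.9667 pos [423.  -67.2 133. ] x-ang 96.8 tilt [-0.001 -0.007 -1.   ] delta [  1.6 148.6 101.8] spin 0.21952926709769827 F [ 0.6 -0.  -0.8] w 0.003
613 [270. 166.] [633.4 -40.9  91.5] [634.2 -40.   91. ] u,v 50.6 -83.3
308 [240. 174.] [615.1  39.6  91.6] [615.1  38.6  90.9] u,v 41.7 -1.2
312 [210. 180.] [600.9 119.7  91.3] [601.5 120.4  91.1] u,v 36.7 79.9
309 [243. 197.] [553.7  32.7  91.5] [554.1  32.   90.3] u,v -20.1 -1.1
314 [213. 202.] [540.8 112.8  91.5] [540.9 113.2  91.1] u,v -23.8 79.9
```

View pics/s12.png

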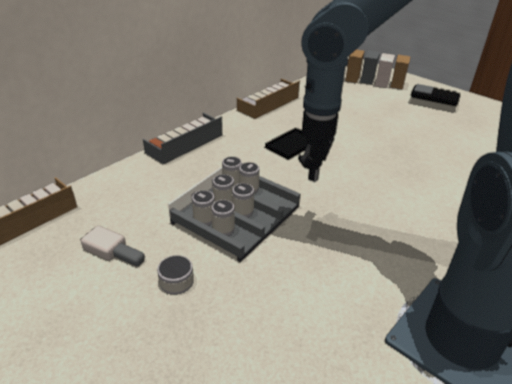

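View pics/t12.png

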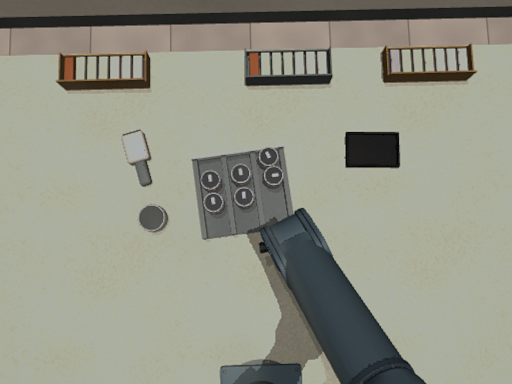

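Both right-lane cans are upright at (268,156) and (273,176), and the other lanes are unchanged. I'll measure how closely they're packed.

```bash
python3 - <<'E'
from h import *
from scipy.optimize import least_squares
W=cloud('top',np.load('pics/t12.npz')['d']);H=W[...,2]
def uv(W): e=W[...,:2]-C; return np.stack([e@U,e@V],-1)
Q=uv(W); m=(H>84)&(H<98)&(abs(Q[...,1]+80)<45)&(Q[...,0]>-20)&(Q[...,0]<120)
P=Q[m]; print(P.min(0),P.max(0),len(P))
from scipy.cluster.vq import kmeans2
c,l=kmeans2(P,np.array([[25.,-83],[78,-80]]),minit='matrix'); print(c,np.linalg.norm(c[0]-c[1]))
for i in (0,1): print(((P[l==i].max(0)+P[l==i].min(0))/2).round(1),(P[l==i].max(0)-P[l==i].min(0)).round(1))
# stop & floor: points in right lane between
# reference: same metrics for known lanes, plus rack outer end
Q2=Q[(H>50)&(H<70)&(Q[...,0]>90)&(Q[...,0]<125)&(abs(Q[...,1])<125)]
print('plate',len(Q2),np.percentile(Q2[:,0],[5,50,95]) if len(Q2) else '')
R=Q[(H>10)&(H<50)&(abs(Q[...,1])<140)&(abs(Q[...,0])<130)];print('rack u',R[:,0].min(),R[:,0].max(),'v',R[:,1].min(),R[:,1].max())
E
python3 -c "
import cv2
a=cv2.imread('pics/t12.png')[130:230,190:310];cv2.imwrite('pics/t12c.png',cv2.resize(a,None,fx=6,fy=6))
a=cv2.imread('pics/s12.png')[140:260,160:310];cv2.imwrite('pics/s12c.png',cv2.resize(a,None,fx=5,fy=5))"
```

```text
[  -1.0108605  -111.46555811] [103.76036825 -54.43287704] 613
[[ 24.18073478 -86.35121073]
 [ 76.59081265 -80.38338037]] 52.748756016701634
[ 24.5 -85.8] [51.  51.4]
[ 76.9 -80. ] [53.7 51.2]
plate 243 [103.90560471 105.60052563 109.13860183]
rack u -110.74829057468257 106.11957237022798 v -127.21200557495482 127.59866823928466
```

View pics/t12c.png

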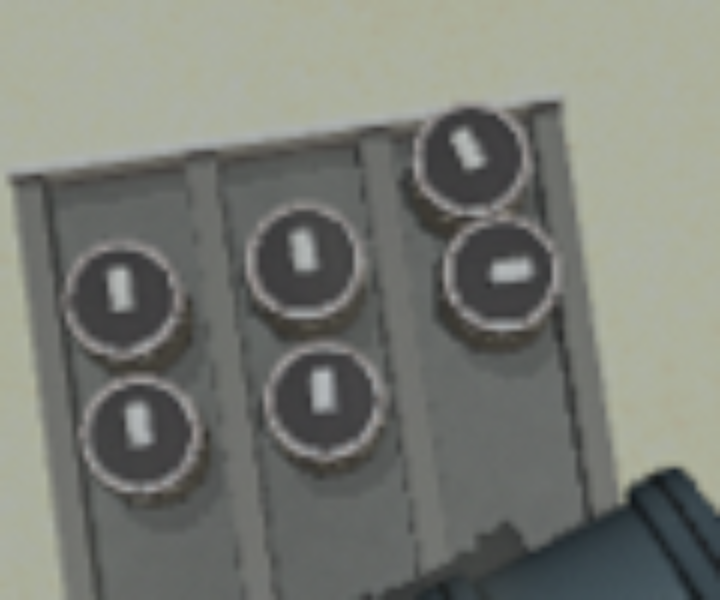

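View pics/s12c.png

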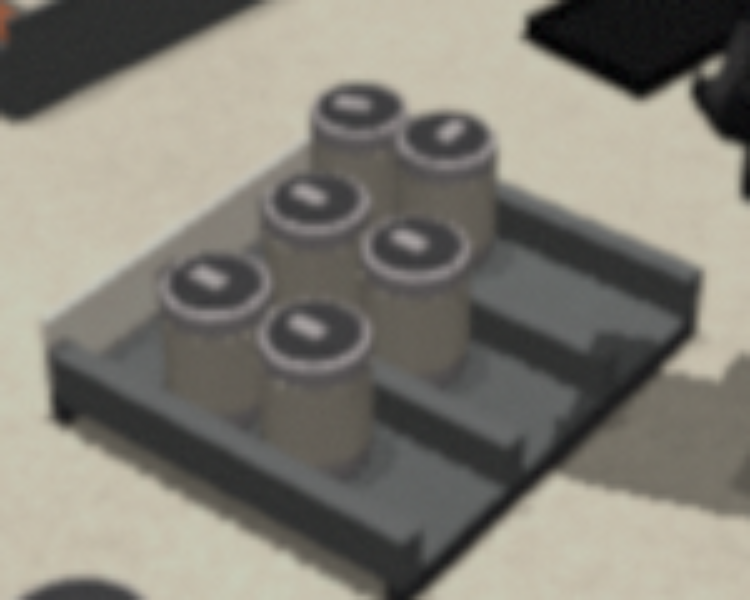

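The cans are touching (52.7 mm apart). The front can is within 1-2 mm of the stop, which is as close as calibration can tell. A second, firmer push will confirm it.

>>> {"name": "step_arm", "arguments": {"plan": [[[1, 0, 20, 0, 1], [1, 0, 55, 0, 1], [1, 10, 90, 0, 1], [1, 30, 101, 0, 1], [1, 55, 101, 0, 1], [1, 80, 101, 0, 1], [1, 105, 101, 0, 1], [1, 125, 101, 0, 1], [1, 136, 101, 0, 1], [1, 141, 101, 0, 1], [1, 143, 101, 0, 1], [1, 143, 101, 0, 1]]]}}

```text
time_s: 16.07
eef_pos: [567.6, -49.1, 30.3]
tcp_rot: [2.084, 2.346, -0.006]
wrist_force: [-1.0, 0.0, -0.3]
width: 0.005
```

>>> {"name": "step_arm", "arguments": {"plan": [[[0, 2, 0, 0, 1], [0, 4, 0, 0, 1], [0, 5, 0, 0, 1], [0, 6, 0, 0, 1], [0, 6, 0, 0, 1]]]}}

```text
time_s: 16.48
eef_pos: [568.9, -49.7, 29.2]
tcp_rot: [-2.086, -2.347, 0.018]
wrist_force: [-10.6, -2.5, 4.9]
width: -0.001
```

It stopped at the same place (x about 569) under 10 N, so the row is hard against the stop. Retreating.

>>> {"name": "step_arm", "arguments": {"plan": [[[0, -4, 0, 0, 1], [0, -12, 0, 0, 1], [0, -28, 0, 0, 1], [0, -48, 0, 0, 1], [0, -68, -5, 0, 1], [0, -83, -30, 0, 1], [0, -100, -65, 0, 1], [0, -125, -90, 0, 1], [0, -145, -105, 0, 1], [0, -145, -105, 0, 1], [0, -145, -105, 0, 1]]]}}

```text
time_s: 17.4
eef_pos: [425.6, -66.8, 136.2]
tcp_rot: [2.087, 2.346, -0.018]
wrist_force: [0.2, 0.3, -0.6]
width: -0.001
```

```bash
python3 fin.py 13; python3 -c "
import cv2
a=cv2.imread('pics/s13.png')[140:310,60:310];cv2.imwrite('pics/s13c.png',cv2.resize(a,None,fx=3,fy=3))"
```

```text
t 17.4 pos [425.6 -66.8 136.2] x-ang 96.7 tilt [-0.006 -0.01  -1.   ] delta [  1.9 146.6 104. ] spin 0.13558956067251415 F [ 0.2  0.3 -0.6] w -0.001
618 [270. 166.] [633.7 -40.8  91.4] [633.8 -40.   90.9] u,v 50.9 -83.3
306 [240. 174.] [615.4  39.3  91.4] [615.9  38.5  90.8] u,v 41.9 -1.6
313 [210. 180.] [600.9 119.7  91.3] [601.9 120.2  91.3] u,v 36.7 80.0
311 [243. 197.] [553.8  32.2  91.4] [554.7  32.   91.1] u,v -20.1 -1.6
320 [213. 202.] [540.8 112.6  91.4] [541.1 113.2  90.7] u,v -23.9 79.7
```

View pics/s13c.png

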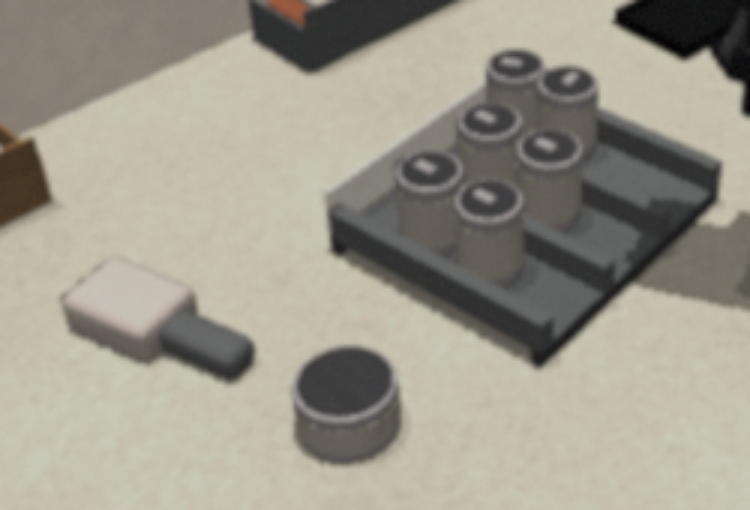

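All six cans are upright in the rack, with the right row packed against the stop. The other lanes, tin and scanner are unmoved and the gripper is clear, so I'm handing in.

```bash
python3 -c "
from station import *
print(finish_job())"
```

```text
the job is handed in; nothing more can be done
None
```

The right lane was the one with a single can. I stood the spare upright behind that can and pushed both forward with the shut fingers, low down, until the front can met the stop. I handed the job in at about 17.5 s.

**At the stop:** A second, firmer push of about 10 N halted at the same place as the first (x ≈ 569 mm), so the row is hard against the stop. The camera put the front can about 1–2 mm short of its expected position. That is within the calibration error, and the plate itself also measured about 1 mm short.

**Close behind:** After the first push the two cans measured 52.7 mm centre to centre, so they are touching. The spare sits about 6 mm to the right, against the lane wall, rather than exactly in line.

**Everything else:** All six cans are upright. The four in the other lanes measured within 1 mm of where they started. The tin, scanner and tray look unmoved in the pictures; I did not measure them. The gripper was clear of everything at hand-in, and the highest wrist force I read was about 19 N, as the can was set down.

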